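# Lift the basket with the red mount out of its tub and hold it level

### The arm

A 7-joint arm with a two-finger parallel gripper is mounted at the origin on the work surface. World frame = base frame: x ahead of the robot, y to its left, z up, the work surface at z = 0. Lengths are in m, angles in rad, forces in N, time in s.
With the tool pointing down it reaches from about 0.425 to 0.925 m from the base axis. Payload 6.8 kg.
Tool frame: the origin (TCP) lies between the finger pads, 19 mm behind the fingertips; this is the grasp point; z points along the fingers, y is the line along which they close (so a half turn about z gives the same grasp; the last joint's range is limited). The gripper opens to 85 mm and grips with 20 to 120 N. Pads are 22 mm wide; open, the fingers measure 114 mm over their backs; the gripper's body (76 mm by 85 mm) begins 54 mm behind the grasp point. The pads swing forward as they close: fully open they stand 13 mm farther back than shut.
Start: joints at [-1.311, 0.477, 0.022, 1.555, -0.011, 1.109, -0.083], TCP at [0.243, 0.63, 0.25] pointing down, gripper open.
Joint ranges: [-2.96, 2.96], [-0.34, 2.1], [-1.41, 1.46], [0.24, 2.44], [-1.37, 4.51], [0.17, 1.92], [-2.96, 2.96]. Speed limits (rad/s): [2.39, 2.39, 3.14, 3.14, 3.14, 3.14, 3.14].

### API

Orientations are given as a unit quaternion [w, x, y, z].
In Python, from station import bot gives the robot as it stands.
- The arm moves only by the tool jog_arm, never from a script. Its argument "motion" is a list of rows, each a list of 7 numbers: the turn, a rotation vector about the tool's x, y, z in rad, then the shift along the tool's x, y, z in mm, then the finger opening in mm, from 0 to 85.4. A call has 1 to 10 rows; each row is the pose to reach, as a shift and turn from the pose commanded when the call began, along the tool's axes at that moment; what a row does not reach only later rows make up. A row lasts 1/8 s, in which the tool goes at most 62.5 mm and 10.7 degrees, less where a joint would pass 70% of its speed; a pose out of reach is approached as far as the arm can. A call with a gripper value outside its range is refused whole. The fingers move at their own pace and stop on an object; "grip_force" is the grip in N (left out, the last holds). Time passes only in rows, so rows that repeat a pose let the fingers close. It gives the time, the measured TCP pose, the force, the opening and the grip force at its end, in the units of the state.
- bot.get_obs(): the state, without advancing time (a new reading comes with each control period).
- bot.read_camera(name): name is "scene" or "top" or "wrist"; returns a dict with "pixels" (420x560x3 uint8, red, green, blue), "camera_matrix" (3x3 intrinsics, pixels), "distortion" ([k1, k2, p1, p2, k3] as OpenCV has them; the pictures are not rectified), "T" (4x4, takes a point from camera to world coordinates); the wrist camera has in their place "tool_from_camera" (4x4, takes a point from camera to tool coordinates, whose origin is the TCP and whose axes are the flange's). Camera axes: x right, y down, z forward; pixel columns grow to the right and rows downward; lengths in m; the calibration is good to about 2 mm. A picture is of the moment at which its call begins: read the wrist's pose just before it. There is no depth.
- bot.hand_in(): hands the job in; it is judged then, once.
Trained networks look in a picture, given as the dict that the camera call returned (one of the last four; its "shot" number tells which), for a name from the list of things; names that differ only in an ending like _2 or _b are one class to them, and where a whole thing is asked for, a point or a joint stands for the part that bears it (a point fixed in the world has none). Each returns a list of dicts, best first, with "score" (0 to 1); they miss things now and then, are a little off and sometimes report something else, mostly with a low value. They report only what shows in the picture. A call takes as long as a camera call. They do not tell look-alikes from the thing itself.
- bot.spot_in(thing, picture): "xy" ([column, row] in pixels, amid what is visible of it).
- bot.tip_of(thing, picture): "xy" ([column, row] in pixels: a listed point, or the origin of a listed thing).
The state is a dict: "t": time; "q": joint angles; "joint_vel": joint speeds; "joint_torque": joint torques, N m; "eef_pos": TCP position; "tool_rot": TCP orientation; "contact_force": force on the tool from outside, world axes, zero at the start; "torque": the same for the moment, N m; "gripper_width": opening from 0.0 (shut) to 1.0 (fully open); "grasp_force": force on a finger pad.
Only numpy, scipy, OpenCV 4.12 (cv2) and the standard library are available. Lean on these libraries where they do the work, as an engineer would, in place of code of your own. Each camera call takes 0.05 s, during which the arm holds its last target. There are 200 camera calls.

### The job

One of the three cleaning baskets has the red sample mount in it: take that basket by its blue handle grip and lift it straight up, level, until it hangs about ten centimetres above the rim of its tub. Keep it there over the tub, still and level with its mounts lying in it, for three seconds, and finish while you are still holding it, so that I can change the tub beneath. Leave the tubs, the other baskets, the wash bottle and the mouse where they are, and do not touch the mounts.

Things in the scene. Friction and masses are not known exactly. Their poses are not given: they have to be found in the camera images.
- basket_a: The left (+y) one of three equal open steel mesh baskets: 110 mm long (its x), 85 wide (y), 40 high, floor and walls 3 mm, 130-210 g. Origin: centre of underside; z up. Stands loose on the floor of its white tub with 2 to 12 mm play, length along the tub's. A rigid handle of 5 mm rod rises from the middles of its short walls and runs over it along x, 108 mm above the underside.
- basket_a_handle (a point): Middle of the handle of basket_a: centre of the blue flat-sided plastic grip, 60 mm long (along the basket's x), 12 mm wide (y) and 16 mm high. Free air on both sides and 60 mm or more down to the basket's rim.
- tub_a: White open plastic tub under basket_a, 132 x 107 x 35 mm high, walls and floor 4 mm, about 220 g, standing loose on the black bench. Origin: centre of its underside; x along its length.
- basket_b: The middle one of three equal open steel mesh baskets: 110 mm long (its x), 85 wide (y), 40 high, floor and walls 3 mm, 130-210 g. Origin: centre of underside; z up. Stands loose on the floor of its white tub with 2 to 12 mm play, length along the tub's. A rigid handle of 5 mm rod rises from the middles of its short walls and runs over it along x, 108 mm above the underside.
- basket_b_handle (a point): Middle of the handle of basket_b: centre of the blue flat-sided plastic grip, 60 mm long (along the basket's x), 12 mm wide (y) and 16 mm high. Free air on both sides and 60 mm or more down to the basket's rim.
- tub_b: White open plastic tub under basket_b, 132 x 107 x 35 mm high, walls and floor 4 mm, about 220 g, standing loose on the black bench. Origin: centre of its underside; x along its length.
- basket_c: The right (-y) one of three equal open steel mesh baskets: 110 mm long (its x), 85 wide (y), 40 high, floor and walls 3 mm, 130-210 g. Origin: centre of underside; z up. Stands loose on the floor of its white tub with 2 to 12 mm play, length along the tub's. A rigid handle of 5 mm rod rises from the middles of its short walls and runs over it along x, 108 mm above the underside.
- basket_c_handle (a point): Middle of the handle of basket_c: centre of the blue flat-sided plastic grip, 60 mm long (along the basket's x), 12 mm wide (y) and 16 mm high. Free air on both sides and 60 mm or more down to the basket's rim.
- tub_c: White open plastic tub under basket_c, 132 x 107 x 35 mm high, walls and floor 4 mm, about 220 g, standing loose on the black bench. Origin: centre of its underside; x along its length.
- mount_red: The red sample mount: a resin disc 30 mm in diameter and 15 mm high with a small polished metal spot on top, 17 to 40 g, lying loose on the floor of one of the three baskets (any of them). Origin: centre of its underside.
- mount_green_1: A green sample mount: a resin disc 30 mm in diameter and 15 mm high with a small polished metal spot on top, 17 to 40 g, lying loose on the floor of one of the three baskets (any of them). Origin: centre of its underside.
- mount_green_2: The other green sample mount: a resin disc 30 mm in diameter and 15 mm high with a small polished metal spot on top, 17 to 40 g, lying loose on the floor of one of the three baskets (any of them). Origin: centre of its underside.
- mount_black_1: A black sample mount: a resin disc 30 mm in diameter and 15 mm high with a small polished metal spot on top, 17 to 40 g, lying loose on the floor of one of the three baskets (any of them). Origin: centre of its underside.
- mount_black_2: The other black sample mount: a resin disc 30 mm in diameter and 15 mm high with a small polished metal spot on top, 17 to 40 g, lying loose on the floor of one of the three baskets (any of them). Origin: centre of its underside.
- wash_bottle: Lilac plastic wash bottle with white cap and spout, 60 mm in diameter, 180 mm high, standing on the bench at the right; not part of the job. Origin: centre of its underside.
- mouse: Grey computer mouse, 112 x 62 x 33 mm, on the bench at the left; not part of the job. Origin: centre of its underside.
Things that resemble listed ones, but are neither listed nor needed, are in the scene too. What is shaped like the basket_b but yellow is not meant. What is shaped like the tub_a but turquoise is not meant.

How it is judged:
On the way:
1. the basket with the red mount in it has been held by its handle grip, level and still, 50 to 170 mm above the rim of its tub and over it, for 2 s ((((x of mount_red in the frame of basket_a between -0.05 and 0.05 m and y of mount_red in the frame of basket_a between -0.04 and 0.04 m and z of mount_red in the frame of basket_a between -0.005 and 0.015 m) and height (world z) of basket_a between 0.085 and 0.205 m and horizontal distance between basket_a and tub_a below 0.06 m and angle between basket_a's own z axis and vertical below 0.09 rad and linear speed of basket_a below 0.02 m/s and angular speed of basket_a below 0.25 rad/s and contact force between the fingers and basket_a above 1 N and distance between the grasp point and basket_a_handle below 0.045 m and contact force between basket_a and tub_a below 0.1 N) or ((x of mount_red in the frame of basket_b between -0.05 and 0.05 m and y of mount_red in the frame of basket_b between -0.04 and 0.04 m and z of mount_red in the frame of basket_b between -0.005 and 0.015 m) and height (world z) of basket_b between 0.085 and 0.205 m and horizontal distance between basket_b and tub_b below 0.06 m and angle between basket_b's own z axis and vertical below 0.09 rad and linear speed of basket_b below 0.02 m/s and angular speed of basket_b below 0.25 rad/s and contact force between the fingers and basket_b above 1 N and distance between the grasp point and basket_b_handle below 0.045 m and contact force between basket_b and tub_b below 0.1 N) or ((x of mount_red in the frame of basket_c between -0.05 and 0.05 m and y of mount_red in the frame of basket_c between -0.04 and 0.04 m and z of mount_red in the frame of basket_c between -0.005 and 0.015 m) and height (world z) of basket_c between 0.085 and 0.205 m and horizontal distance between basket_c and tub_c below 0.06 m and angle between basket_c's own z axis and vertical below 0.09 rad and linear speed of basket_c below 0.02 m/s and angular speed of basket_c below 0.25 rad/s and contact force between the fingers and basket_c above 1 N and distance between the grasp point and basket_c_handle below 0.045 m and contact force between basket_c and tub_c below 0.1 N))), for 2 s.
At the end, for the whole second after the job is handed in: The red mount's basket hangs in the fingers by its grip (TCP within 45 mm of its middle), underside 50 to 170 mm above the tub rim, within 60 mm sideways of its tub, tilt under 0.09 rad, under 20 mm/s and 0.25 rad/s; all mounts in baskets; tubs within 25 mm, other baskets 20 mm, of their start ((((x of mount_red in the frame of basket_a between -0.05 and 0.05 m and y of mount_red in the frame of basket_a between -0.04 and 0.04 m and z of mount_red in the frame of basket_a between -0.005 and 0.015 m) and height (world z) of basket_a between 0.085 and 0.205 m and horizontal distance between basket_a and tub_a below 0.06 m and angle between basket_a's own z axis and vertical below 0.09 rad and linear speed of basket_a below 0.02 m/s and angular speed of basket_a below 0.25 rad/s and contact force between the fingers and basket_a above 1 N and distance between the grasp point and basket_a_handle below 0.045 m and contact force between basket_a and tub_a below 0.1 N) or ((x of mount_red in the frame of basket_b between -0.05 and 0.05 m and y of mount_red in the frame of basket_b between -0.04 and 0.04 m and z of mount_red in the frame of basket_b between -0.005 and 0.015 m) and height (world z) of basket_b between 0.085 and 0.205 m and horizontal distance between basket_b and tub_b below 0.06 m and angle between basket_b's own z axis and vertical below 0.09 rad and linear speed of basket_b below 0.02 m/s and angular speed of basket_b below 0.25 rad/s and contact force between the fingers and basket_b above 1 N and distance between the grasp point and basket_b_handle below 0.045 m and contact force between basket_b and tub_b below 0.1 N) or ((x of mount_red in the frame of basket_c between -0.05 and 0.05 m and y of mount_red in the frame of basket_c between -0.04 and 0.04 m and z of mount_red in the frame of basket_c between -0.005 and 0.015 m) and height (world z) of basket_c between 0.085 and 0.205 m and horizontal distance between basket_c and tub_c below 0.06 m and angle between basket_c's own z axis and vertical below 0.09 rad and linear speed of basket_c below 0.02 m/s and angular speed of basket_c below 0.25 rad/s and contact force between the fingers and basket_c above 1 N and distance between the grasp point and basket_c_handle below 0.045 m and contact force between basket_c and tub_c below 0.1 N)) and ((x of mount_green_1 in the frame of basket_a between -0.05 and 0.05 m and y of mount_green_1 in the frame of basket_a between -0.04 and 0.04 m and z of mount_green_1 in the frame of basket_a between -0.005 and 0.015 m) or (x of mount_green_1 in the frame of basket_b between -0.05 and 0.05 m and y of mount_green_1 in the frame of basket_b between -0.04 and 0.04 m and z of mount_green_1 in the frame of basket_b between -0.005 and 0.015 m) or (x of mount_green_1 in the frame of basket_c between -0.05 and 0.05 m and y of mount_green_1 in the frame of basket_c between -0.04 and 0.04 m and z of mount_green_1 in the frame of basket_c between -0.005 and 0.015 m)) and ((x of mount_green_2 in the frame of basket_a between -0.05 and 0.05 m and y of mount_green_2 in the frame of basket_a between -0.04 and 0.04 m and z of mount_green_2 in the frame of basket_a between -0.005 and 0.015 m) or (x of mount_green_2 in the frame of basket_b between -0.05 and 0.05 m and y of mount_green_2 in the frame of basket_b between -0.04 and 0.04 m and z of mount_green_2 in the frame of basket_b between -0.005 and 0.015 m) or (x of mount_green_2 in the frame of basket_c between -0.05 and 0.05 m and y of mount_green_2 in the frame of basket_c between -0.04 and 0.04 m and z of mount_green_2 in the frame of basket_c between -0.005 and 0.015 m)) and ((x of mount_black_1 in the frame of basket_a between -0.05 and 0.05 m and y of mount_black_1 in the frame of basket_a between -0.04 and 0.04 m and z of mount_black_1 in the frame of basket_a between -0.005 and 0.015 m) or (x of mount_black_1 in the frame of basket_b between -0.05 and 0.05 m and y of mount_black_1 in the frame of basket_b between -0.04 and 0.04 m and z of mount_black_1 in the frame of basket_b between -0.005 and 0.015 m) or (x of mount_black_1 in the frame of basket_c between -0.05 and 0.05 m and y of mount_black_1 in the frame of basket_c between -0.04 and 0.04 m and z of mount_black_1 in the frame of basket_c between -0.005 and 0.015 m)) and ((x of mount_black_2 in the frame of basket_a between -0.05 and 0.05 m and y of mount_black_2 in the frame of basket_a between -0.04 and 0.04 m and z of mount_black_2 in the frame of basket_a between -0.005 and 0.015 m) or (x of mount_black_2 in the frame of basket_b between -0.05 and 0.05 m and y of mount_black_2 in the frame of basket_b between -0.04 and 0.04 m and z of mount_black_2 in the frame of basket_b between -0.005 and 0.015 m) or (x of mount_black_2 in the frame of basket_c between -0.05 and 0.05 m and y of mount_black_2 in the frame of basket_c between -0.04 and 0.04 m and z of mount_black_2 in the frame of basket_c between -0.005 and 0.015 m)) and distance of each of tub_a, tub_b, tub_c from where it was at the start of the episode below 0.025 m and ((x of mount_red in the frame of basket_a between -0.05 and 0.05 m and y of mount_red in the frame of basket_a between -0.04 and 0.04 m and z of mount_red in the frame of basket_a between -0.005 and 0.015 m) or (distance of basket_a from where it was at the start of the episode below 0.02 m and angle between basket_a's own z axis and vertical below 0.15 rad)) and ((x of mount_red in the frame of basket_b between -0.05 and 0.05 m and y of mount_red in the frame of basket_b between -0.04 and 0.04 m and z of mount_red in the frame of basket_b between -0.005 and 0.015 m) or (distance of basket_b from where it was at the start of the episode below 0.02 m and angle between basket_b's own z axis and vertical below 0.15 rad)) and ((x of mount_red in the frame of basket_c between -0.05 and 0.05 m and y of mount_red in the frame of basket_c between -0.04 and 0.04 m and z of mount_red in the frame of basket_c between -0.005 and 0.015 m) or (distance of basket_c from where it was at the start of the episode below 0.02 m and angle between basket_c's own z axis and vertical below 0.15 rad))); the arm keeps its last pose, push and grip.
It fails at once if a basket without the red mount is lifted or shoved more than 20 mm ((distance of basket_a from where it was at the start of the episode above 0.02 m and horizontal distance between mount_red and basket_a above 0.07 m) or (distance of basket_b from where it was at the start of the episode above 0.02 m and horizontal distance between mount_red and basket_b above 0.07 m) or (distance of basket_c from where it was at the start of the episode above 0.02 m and horizontal distance between mount_red and basket_c above 0.07 m)).
It fails at once if a basket is tipped more than 0.26 rad (15 degrees) (angle between any of basket_a, basket_b, basket_c's own z axis and vertical above 0.26 rad).
It fails at once if a tub is shoved or lifted more than 25 mm (distance of any of tub_a, tub_b, tub_c from where it was at the start of the episode above 0.025 m).
It fails at once if the fingers touch a mount (contact force between the fingers and mount_red above 0.5 N or contact force between the fingers and mount_green_1 above 0.5 N or contact force between the fingers and mount_green_2 above 0.5 N or contact force between the fingers and mount_black_1 above 0.5 N or contact force between the fingers and mount_black_2 above 0.5 N).
It fails at once if the wash bottle or the mouse is knocked over or moved more than 30 mm (distance of any of wash_bottle, mouse from where it was at the start of the episode above 0.03 m or angle between wash_bottle's own z axis and vertical above 0.4 rad).
It also fails if it takes over 38 s, if anything falls off the work surface, if the arm or the gripper's body presses on something with over 40 N, if the wrist force passes 120 N, or if a joint passes its speed limit or range.

## Working session

There is one attempt and no reset: what is moved stays moved. The work goes in short steps, Python scripts to look and compute and a tool call to move; the robot and the scene stay as the last step left them, time stands still between calls to the robot, and variables do not carry over. Pictures are saved under pics/ and viewed, at most 10 in all, crops included, and the job is handed in when it is done.

Besides the shell and the picture viewer there is one more tool, called after ">>>" by a JSON object that holds its "fn" and its "kwargs", one argument or row to a line. jog_arm: Moves the arm, as the interface text tells. Its arguments: {"type":"object","properties":{"motion":{"type":"array"},"grip_force":{"type":"number"}},"required":["motion"]}

```bash
mkdir -p pics
cat > h.py <<'E'
import numpy as np, cv2
from station import bot
def save(p,n): cv2.imwrite('pics/'+n,p['pixels'][:,:,::-1])
def ray(p,xy,T=None):
    T=p['T'] if T is None else T
    u=cv2.undistortPoints(np.array([[xy]],float),p['camera_matrix'],np.array(p['distortion'],float))[0,0]
    d=np.array(T)[:3,:3]@np.array([u[0],u[1],1]); return np.array(T)[:3,3],d/np.linalg.norm(d)
def atz(p,xy,z,T=None):
    o,d=ray(p,xy,T); return o+d*(z-o[2])/d[2]
E
python3 - <<'E'
from h import *
np.set_printoptions(precision=3,suppress=True)
o=bot.get_obs(); print(o['t'],o['eef_pos'],o['tool_rot'])
for n in ('top','scene'):
    p=bot.read_camera(n); save(p,n+'0.png'); print(n,np.array(p['T'])[:3,3])
    for t,z in (('basket_a_handle',.112),('mount_red',.007),('mount_black_1',.007),('mount_green_1',.007),('tub_a',0)):
        for r in (bot.tip_of if 'handle' in t or 'tub' in t else bot.spot_in)(t,p): print(t,np.array(r['xy']),round(r['score'],2),atz(p,r['xy'],z))
E
```

```text
0.0 [0.243 0.629 0.249] [-0.     0.183  0.983 -0.001]
top [ 0.326 -0.02   1.067]
basket_a_handle [175.5 202.3] 0.63 [0.54  0.213 0.112]
mount_red [252.6 200.3] 0.38 [0.568 0.032 0.007]
mount_black_1 [342.8 186.1] 0.58 [ 0.607 -0.213  0.007]
mount_green_1 [182.2 220.1] 0.65 [0.515 0.219 0.007]
mount_green_1 [427.4 247.8] 0.48 [ 0.437 -0.429  0.007]
tub_a [187.7 208.8] 0.97 [0.547 0.207 0.   ]
tub_a [126.3 137. ] 0.95 [0.753 0.385 0.   ]
tub_a [258.9 212.4] 0.8 [0.536 0.015 0.   ]
tub_a [159.8 304.3] 0.78 [0.297 0.269 0.   ]
tub_a [351.6 182.9] 0.72 [ 0.617 -0.238  0.   ]
tub_a [349.4 191.8] 0.56 [ 0.592 -0.231  0.   ]
scene [1.16  0.477 0.956]
basket_a_handle [344.  246.5] 0.6 [0.538 0.21  0.112]
mount_red [277.1 249.3] 0.64 [0.581 0.021 0.007]
mount_red [334.6 262.5] 0.44 [0.526 0.184 0.007]
mount_black_1 [293.9 231.5] 0.35 [0.496 0.023 0.007]
mount_green_1 [293.4 233.5] 0.45 [0.504 0.026 0.007]
tub_a [340.2 273.2] 0.88 [0.544 0.213 0.   ]
tub_a [282.2 241.9] 0.74 [0.545 0.014 0.   ]
tub_a [355.  363.9] 0.73 [0.751 0.376 0.   ]
tub_a [213.  217.2] 0.72 [ 0.589 -0.225  0.   ]
tub_a [398.5 223.3] 0.61 [ 0.278  0.269 -0.   ]
```

```bash
python3 -c "
import cv2,numpy as np
a=cv2.imread('pics/top0.png');b=cv2.imread('pics/scene0.png')
cv2.imwrite('pics/both.png',cv2.resize(np.hstack([a,b]),(800,300)))"
```

```text
(no output)
```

View pics/top0.png

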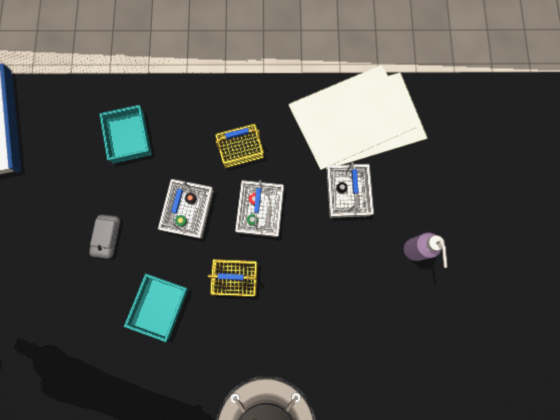

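View pics/scene0.png

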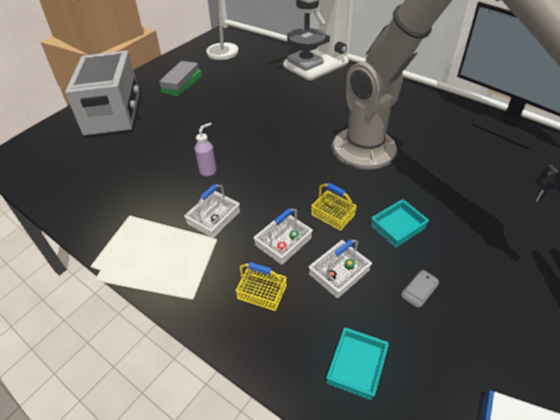

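The top view has three white baskets: left with a dark/brownish disc at (190,198) and green at (181,220), middle with red at (252,199) and green at (252,220), right with black at (342,187). The red candidates are (252,199) and (190,198). I'll check an enlarged crop and measure the blue grips in the same step.

Run:
```python
from h import *
np.set_printoptions(precision=3,suppress=True)
p=bot.read_camera('top'); s=bot.read_camera('scene')
a=p['pixels'][170:245,150:290]; b=s['pixels'][200:300,250:380]
r=lambda x:cv2.resize(x,(400,300),interpolation=cv2.INTER_CUBIC)
cv2.imwrite('pics/crop.png',cv2.resize(np.hstack([r(a),r(b)])[:,:,::-1],(800,300)))
def blue(p,box):
    x0,y0,x1,y1=box; h=cv2.cvtColor(p['pixels'],cv2.COLOR_RGB2HSV)[y0:y1,x0:x1]
    m=cv2.inRange(h,(100,130,60),(125,255,255)); y,x=np.nonzero(m); P=np.c_[x,y].astype(float)+[x0,y0]
    c=P.mean(0); u,S,v=np.linalg.svd(P-c); t=(P-c)@v[0]; return len(P),c,c+v[0]*t.max(),c+v[0]*t.min()
R=[]
for n,q,box in (('top',p,(235,175,285,240)),('scene',s,(252,200,305,245))):
    k,c,e,f=blue(q,box); E,F=atz(q,e,.112),atz(q,f,.112); d=E-F
    print(n,k,c,atz(q,c,.112),'len',np.linalg.norm(d),'yaw',np.arctan2(d[1],d[0])); R.append(ray(q,c))
A=sum(np.eye(3)-np.outer(d,d) for o,d in R); B=sum((np.eye(3)-np.outer(d,d))@o for o,d in R)
print('triang',np.linalg.solve(A,B))
```

```text
top 96 [257.281 199.354] [0.547 0.016 0.112] len 0.057636986527334795 yaw 3.0596457259541876
scene 108 [282.87  215.352] [0.539 0.014 0.112] len 0.06108193066093611 yaw -0.09349592105222757
triang [0.544 0.017 0.119]
```

View pics/crop.png

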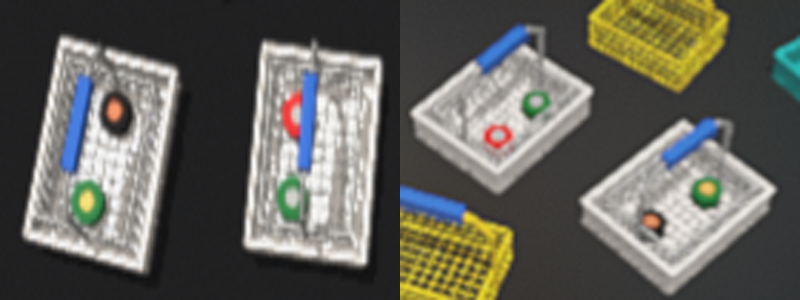

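The crop confirms it. The middle basket (basket_b) holds the red-ringed mount at top-view (252,199). The left basket's disc at (190,198) is black with a copper spot, so it doesn't fit. The target grip is at about (0.544, 0.016, 0.112), yaw −0.09. Next I compute the tool-axis shift.

```bash
cat >> h.py <<'E'
from scipy.spatial.transform import Rotation as Rn
def rot(o): return Rn.from_quat(np.roll(o['tool_rot'],-1))
def goal(pos,yaw):
    o=bot.get_obs(); R=rot(o); G=Rn.from_matrix(np.array([[-np.cos(yaw),np.sin(yaw)*-1*-1,0],[-np.sin(yaw),-np.cos(yaw)*-1,0],[0,0,-1]]))
    print('shift mm',R.inv().apply(np.array(pos)-o['eef_pos'])*1000,'turn',(R.inv()*G).as_rotvec(),'det',np.linalg.det(G.as_matrix()))
E
python3 - <<'E'
from h import *
np.set_printoptions(precision=3,suppress=True)
goal([.544,.016,.25],-.09); print(rot(bot.get_obs()).as_matrix())
E
```

```text
shift mm [-501.887 -464.51    -0.012] turn [ 0.    -0.    -0.368] det 1.0
[[-0.933  0.36  -0.   ]
 [ 0.36   0.933  0.   ]
 [ 0.     0.    -1.   ]]
```

```bash
sed -i 's/np.sin(yaw)\*-1\*-1/-np.sin(yaw)/; s/-np.cos(yaw)\*-1/np.cos(yaw)/' h.py
python3 - <<'E'
from h import *
goal([.544,.016,.25],-.09)
E
```

```text
shift mm [-5.01886524e+02 -4.64510334e+02 -1.18089804e-02] turn [ 4.99515500e-06 -1.50462559e-06 -2.77741547e-01] det 1.0
```

>>> {"fn": "jog_arm", "kwargs": {
  "motion": [
    [0, 0, -0.03, -25, -23, 0, 85],
    [0, 0, -0.06, -65, -60, 0, 85],
    [0, 0, -0.09, -105, -97, 0, 85],
    [0, 0, -0.12, -145, -134, 0, 85],
    [0, 0, -0.15, -185, -171, 0, 85],
    [0, 0, -0.18, -225, -208, 0, 85],
    [0, 0, -0.21, -265, -245, 0, 85],
    [0, 0, -0.24, -305, -282, 0, 85],
    [0, 0, -0.26, -345, -319, 0, 85],
    [0, 0, -0.28, -380, -352, 0, 85]
  ]
}}

```text
t: 1.95
eef_pos: [0.4715, 0.1628, 0.2504]
tool_rot: [0.0, 0.044, 0.999, 0.0]
contact_force: [1.1, 0.9, 1.1]
gripper_width: 0.996
grasp_force: 0.0
```

>>> {"fn": "jog_arm", "kwargs": {
  "motion": [
    [0, 0, 0, -22, -35, 0, 85],
    [0, 0, 0, -44, -72, 0, 85],
    [0, 0, 0, -64, -105, 0, 85],
    [0, 0, 0, -78, -128, 0, 85],
    [0, 0, 0, -85, -140, 0, 85],
    [0, 0, 0, -85, -140, 0, 85]
  ]
}}

```text
t: 2.7
eef_pos: [0.5432, 0.0175, 0.25]
tool_rot: [-0.0, 0.045, 0.999, -0.0]
contact_force: [-0.1, 0.9, -0.3]
gripper_width: 0.996
grasp_force: 0.0
```

```bash
cat > w.py <<'E'
from h import *
np.set_printoptions(precision=4,suppress=True)
o=bot.get_obs(); print(o['t'],o['eef_pos'],o['contact_force'],o['gripper_width'],o['grasp_force'])
p=bot.read_camera('wrist'); save(p,'w%d.png'%(1000*o['t']))
M=np.eye(4); M[:3,:3]=rot(o).as_matrix(); M[:3,3]=o['eef_pos']; T=M@np.array(p['tool_from_camera'])
for r in bot.tip_of('basket_b_handle',p): print(r['xy'],r['score'],atz(p,r['xy'],.112,T))
m=cv2.inRange(cv2.cvtColor(p['pixels'],cv2.COLOR_RGB2HSV),(100,130,60),(125,255,255))
n,l,st,ce=cv2.connectedComponentsWithStats(m)
for i in range(1,n):
    if st[i,4]<200: continue
    (c,wh,a)=cv2.minAreaRect(np.argwhere(l==i)[:,::-1].astype(np.float32)); B=cv2.boxPoints((c,wh,a))
    W=np.array([atz(p,b,.12,T) for b in B]); e=[W[1]-W[0],W[2]-W[1]]; L=max(e,key=np.linalg.norm)
    print(st[i],W.mean(0),[np.linalg.norm(x) for x in e],'yaw',np.arctan(L[1]/L[0]))
E
python3 w.py; ls pics
```

```text
2.7 [0.5432 0.0175 0.25  ] [-0.1178  0.8805 -0.3102] 0.9956164981206028 0.0
[344.0, 345.6] 0.81 [0.7104 0.0654 0.112 ]
[286.8, 198.5] 0.76 [0.5383 0.0181 0.112 ]
[487 152  35  66 882] [0.5412 0.2091 0.12  ] [np.float64(0.060107890366657354), np.float64(0.012459304136501141)] yaw -0.22138283996523936
[278 170  14  66 784] [0.5405 0.0161 0.12  ] [np.float64(0.0604264847712631), np.float64(0.011021682433414524)] yaw -0.11988977597255478
[  30  237   41   60 1304] [ 0.5852 -0.216   0.12  ] [np.float64(0.024480780387681395), np.float64(0.06132255981483905)] yaw 0.018251451960381575
[319 332  56  31 720] [0.7056 0.0662 0.12  ] [np.float64(0.05797743526684061), np.float64(0.023544268400847265)] yaw -1.319112744251549
both.png
crop.png
scene0.png
top0.png
w2700.png
```

The wrist view puts the grip at (0.540, 0.0165), yaw about −0.11. Descending now.

>>> {"fn": "jog_arm", "kwargs": {
  "motion": [
    [0, 0, 0.02, 3, -1, 15, 70],
    [0, 0, 0.02, 3, -1, 40, 60],
    [0, 0, 0.02, 3, -1, 65, 60],
    [0, 0, 0.02, 3, -1, 85, 60],
    [0, 0, 0.02, 3, -1, 105, 60],
    [0, 0, 0.02, 3, -1, 120, 60],
    [0, 0, 0.02, 3, -1, 131, 60],
    [0, 0, 0.02, 3, -1, 137, 60],
    [0, 0, 0.02, 3, -1, 137, 60],
    [0, 0, 0.02, 3, -1, 137, 60]
  ],
  "grip_force": 40
}}

```text
t: 4.05
eef_pos: [0.5404, 0.0171, 0.1135]
tool_rot: [0.0, 0.054, 0.999, 0.0]
contact_force: [1.1, 0.6, -0.5]
gripper_width: 0.702
grasp_force: 0.0
```

```bash
python3 w.py; cp pics/w4*.png pics/low.png; ls pics
```

```text
4.05 [0.5404 0.0171 0.1135] [ 1.1003  0.5984 -0.485 ] 0.7021074723535502 0.0
[303.6, 242.6] 0.71 [0.5167 0.0273 0.112 ]
[287.1, 290.7] 0.56 [0.5413 0.0171 0.112 ]
[ 271  231   27  121 2916] [0.5385 0.0162 0.12  ] [np.float64(0.010808252486245491), np.float64(0.06407495885059467)] yaw -0.08326166068774303
both.png
crop.png
low.png
scene0.png
top0.png
w2700.png
w4050.png
```

View pics/low.png

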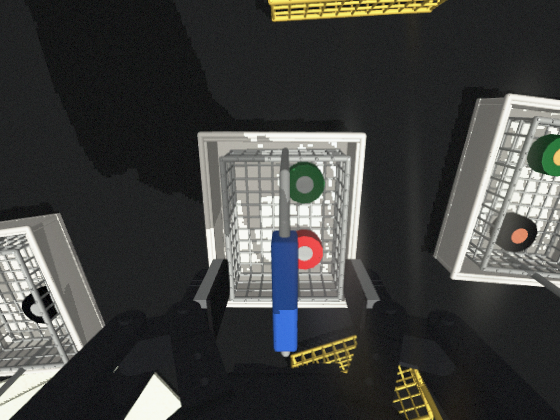

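The picture shows the blue grip (284,290) centred between the pads (about 210 and 365). The red mount (305,250) and a green one (305,183) lie in this basket, well below. Closing now.

>>> {"fn": "jog_arm", "kwargs": {
  "motion": [
    [0, 0, 0, 0, 0, 0, 40],
    [0, 0, 0, 0, 0, 0, 25],
    [0, 0, 0, 0, 0, 0, 15],
    [0, 0, 0, 0, 0, 0, 8],
    [0, 0, 0, 0, 0, 0, 4],
    [0, 0, 0, 0, 0, 0, 4],
    [0, 0, 0, 0, 0, 0, 4],
    [0, 0, 0, 0, 0, 0, 4]
  ],
  "grip_force": 60
}}

```text
t: 5.15
eef_pos: [0.54, 0.0169, 0.1131]
tool_rot: [0.0, 0.054, 0.999, -0.0]
contact_force: [-0.8, -2.2, 2.4]
gripper_width: 0.127
grasp_force: 59.2
```

>>> {"fn": "jog_arm", "kwargs": {
  "motion": [
    [0, 0, 0, 0, 0, -1, 4],
    [0, 0, 0, 0, 0, -3, 4],
    [0, 0, 0, 0, 0, -6, 4],
    [0, 0, 0, 0, 0, -10, 4],
    [0, 0, 0, 0, 0, -14, 4],
    [0, 0, 0, 0, 0, -17, 4],
    [0, 0, 0, 0, 0, -19, 4],
    [0, 0, 0, 0, 0, -20, 4]
  ]
}}

```text
t: 6.15
eef_pos: [0.54, 0.0171, 0.1331]
tool_rot: [0.0, 0.054, 0.999, 0.0]
contact_force: [0.9, -0.2, -1.8]
gripper_width: 0.129
grasp_force: 58.5
```

Run:
```python
from h import *
a=bot.read_camera('wrist');b=bot.read_camera('scene')
c=cv2.resize(b['pixels'][180:285,230:370],(400,300),interpolation=3)
cv2.imwrite('pics/lift1.png',np.hstack([cv2.resize(a['pixels'],(400,300)),c])[:,:,::-1])
```

```text
(no output)
```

View pics/lift1.png

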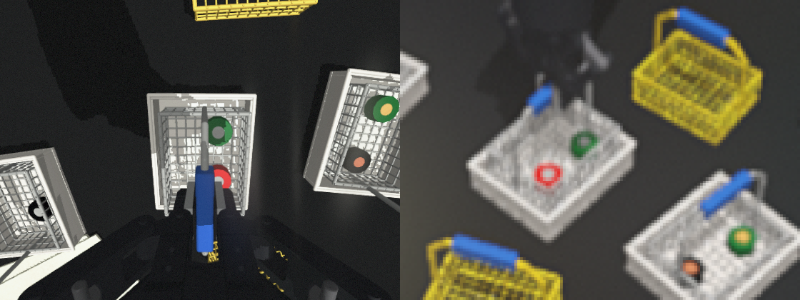

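The basket is lifting cleanly: it is still level, the grip sits in the pads and the red and green mounts lie in it (red at about (222,178) left, (548,175) right). Continuing to the hanging height.

>>> {"fn": "jog_arm", "kwargs": {
  "motion": [
    [0, 0, 0, 0, 0, -3, 4],
    [0, 0, 0, 0, 0, -9, 4],
    [0, 0, 0, 0, 0, -18, 4],
    [0, 0, 0, 0, 0, -28, 4],
    [0, 0, 0, 0, 0, -38, 4],
    [0, 0, 0, 0, 0, -48, 4],
    [0, 0, 0, 0, 0, -58, 4],
    [0, 0, 0, 0, 0, -68, 4],
    [0, 0, 0, 0, 0, -78, 4],
    [0, 0, 0, 0, 0, -87, 4]
  ]
}}

```text
t: 7.5
eef_pos: [0.54, 0.0172, 0.2207]
tool_rot: [0.0, 0.054, 0.999, 0.0]
contact_force: [0.2, -0.2, -2.7]
gripper_width: 0.127
grasp_force: 58.5
```

>>> {"fn": "jog_arm", "kwargs": {
  "motion": [
    [0, 0, 0, 0, 0, -9, 4],
    [0, 0, 0, 0, 0, -16, 4],
    [0, 0, 0, 0, 0, -21, 4],
    [0, 0, 0, 0, 0, -24, 4],
    [0, 0, 0, 0, 0, -25, 4],
    [0, 0, 0, 0, 0, -25, 4],
    [0, 0, 0, 0, 0, -25, 4],
    [0, 0, 0, 0, 0, -25, 4],
    [0, 0, 0, 0, 0, -25, 4],
    [0, 0, 0, 0, 0, -25, 4]
  ]
}}

```text
t: 8.75
eef_pos: [0.54, 0.0171, 0.245]
tool_rot: [-0.0, 0.054, 0.999, 0.0]
contact_force: [0.7, -2.1, -2.2]
gripper_width: 0.129
grasp_force: 58.5
```

Run:
```python
from h import *
a=bot.read_camera('wrist');b=bot.read_camera('scene')
c=cv2.resize(b['pixels'][150:285,210:390],(400,300),interpolation=3)
cv2.imwrite('pics/lift2.png',np.hstack([cv2.resize(a['pixels'],(400,300)),c])[:,:,::-1])
```

```text
(no output)
```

View pics/lift2.png

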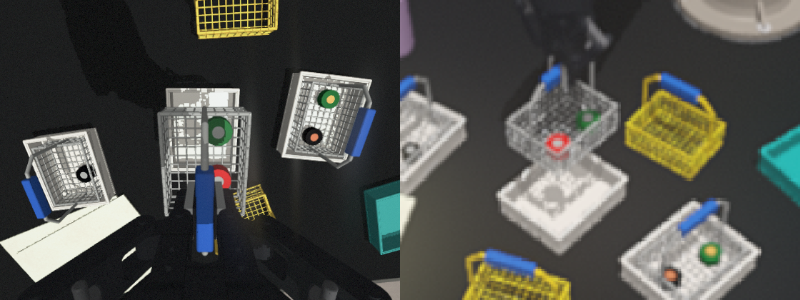

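The basket hangs clear of its tub with the red (558,143) and green (588,118) mounts in it, and it looks level. Its underside is about 10 cm above the rim. Holding for over 3 s.

>>> {"fn": "jog_arm", "kwargs": {
  "motion": [
    [0, 0, 0, 0, 0, 0, 4],
    [0, 0, 0, 0, 0, 0, 4],
    [0, 0, 0, 0, 0, 0, 4],
    [0, 0, 0, 0, 0, 0, 4],
    [0, 0, 0, 0, 0, 0, 4],
    [0, 0, 0, 0, 0, 0, 4],
    [0, 0, 0, 0, 0, 0, 4],
    [0, 0, 0, 0, 0, 0, 4],
    [0, 0, 0, 0, 0, 0, 4],
    [0, 0, 0, 0, 0, 0, 4]
  ]
}}

```text
t: 10.1
eef_pos: [0.54, 0.0171, 0.245]
tool_rot: [-0.0, 0.054, 0.999, 0.0]
contact_force: [0.3, -0.2, -2.0]
gripper_width: 0.128
grasp_force: 58.5
```

>>> {"fn": "jog_arm", "kwargs": {
  "motion": [
    [0, 0, 0, 0, 0, 0, 4],
    [0, 0, 0, 0, 0, 0, 4],
    [0, 0, 0, 0, 0, 0, 4],
    [0, 0, 0, 0, 0, 0, 4],
    [0, 0, 0, 0, 0, 0, 4],
    [0, 0, 0, 0, 0, 0, 4],
    [0, 0, 0, 0, 0, 0, 4],
    [0, 0, 0, 0, 0, 0, 4],
    [0, 0, 0, 0, 0, 0, 4],
    [0, 0, 0, 0, 0, 0, 4]
  ]
}}

```text
t: 11.35
eef_pos: [0.54, 0.0171, 0.245]
tool_rot: [0.0, 0.054, 0.999, 0.0]
contact_force: [0.2, -0.4, -3.0]
gripper_width: 0.129
grasp_force: 58.5
```

>>> {"fn": "jog_arm", "kwargs": {
  "motion": [
    [0, 0, 0, 0, 0, 0, 4],
    [0, 0, 0, 0, 0, 0, 4],
    [0, 0, 0, 0, 0, 0, 4],
    [0, 0, 0, 0, 0, 0, 4],
    [0, 0, 0, 0, 0, 0, 4],
    [0, 0, 0, 0, 0, 0, 4],
    [0, 0, 0, 0, 0, 0, 4],
    [0, 0, 0, 0, 0, 0, 4]
  ]
}}

```text
t: 12.35
eef_pos: [0.5401, 0.0171, 0.245]
tool_rot: [0.0, 0.054, 0.999, 0.0]
contact_force: [-0.3, 0.1, -2.2]
gripper_width: 0.126
grasp_force: 58.5
```

```bash
python3 -c "
from station import bot
o=bot.get_obs(); print(o['t'],o['eef_pos'],o['grasp_force']); print(bot.hand_in())"
```

```text
12.35 [0.54005616 0.01712898 0.24502316] 58.46887171268463
the job is handed in; nothing more can be done
None
```

The middle basket (basket_b), with the red mount in it, hangs by its blue grip about 10 cm above its tub's rim; I held it still for over 3 s and handed the job in at 12.4 s with it still gripped (the hand-in gave no verdict).

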